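# Egg cup out of the pan, hollow end found by touch and held up for the egg

## Task

Lift the lid off the steel pan by its knob and set it down on the counter beside the pan, knob up. Take the wooden block egg cup out of the pan and find its hollow end by feel, turning the cup over as needed until a fingertip touches the bottom of the hollow. Finish while holding the egg cup by its outside, hollow end up, level and still, clear above the middle of the small plate, ready for the egg; drop nothing, and leave the pan, the plate and the other things where they stand.

Things in the scene. Friction and masses are not known exactly. Their poses are not given: they have to be found in the camera images.
- pan: Low stainless steel pan, loose, 1.3 kg: outside diameter 192 mm, inside 184 mm, 65 mm high, wall 4 mm, inner floor 5 mm above the counter. Origin at the centre of its underside, z up. Two loop handles on its +x and -x sides reach 132 mm from the centre at a height of 52 mm.
- lid: Loose stainless lid of 194 mm diameter, about 0.32 kg, lying on the pan's rim. Origin at the centre of the underside of its rim (65 mm above the counter while on the pan), z up; a locating lip of 174 mm diameter reaches 6 mm below the origin, so lying on the counter its origin is 6 mm up. The plate of the lid rises to 13 mm above the origin at the middle.
- lid_knob (a point): Middle of the lid's round black knob, on the lid's axis 37 mm above the lid's origin: 34 mm diameter, from 25 to 47 mm above the lid's origin, on a thin stem.
- cup: Wooden block egg cup, about 0.11 kg: a square block 54 x 54 mm and 64 mm long, origin at the block's centre. One end has a round blind hollow 42 mm across and 24 mm deep; the other end is plain. The hollow opens towards body +x (x runs along the 64 mm length), so hollow up means +x up. It starts lying on one of its long sides on the pan's floor under the lid, its hollow towards any side.
- bowl: The darker round bottom of the egg cup's hollow, fixed in the cup (moves with it): its surface faces the cup's +x and lies 8 mm on the +x side of the cup's centre, 24 mm below the cup's mouth. Origin and axes are those of the cup.
- plate: Small blue plate, loose, 170 mm diameter, 16 mm high at the rim. Origin at the centre of its underside, z up. Pan and plate stand one to the left and one to the right in front of the robot, either way round; the counter between them is free for the lid and for turning the cup.
- mug: Bystander: yellow mug, 80 mm diameter, 92 mm high. Origin at the centre of its underside.
- tumbler: Bystander: glass tumbler, 68 mm diameter, 100 mm high. Origin at the centre of its underside.
- salt: Bystander: white salt shaker, 42 mm diameter, 78 mm high. Origin at the centre of its underside.
- pepper_mill: Bystander: dark wooden pepper mill, 54 mm diameter, 132 mm high. Origin at the centre of its underside.
- jam_jar: Bystander: jam jar with a red cap, 68 mm diameter, 88 mm high. Origin at the centre of its underside.
- teaspoon: Bystander: steel teaspoon 140 mm long, lying beyond the plate. Its x runs along its length.
Things that resemble listed ones, but are neither listed nor needed, are in the scene too. Leave any red or yellow look-alike of the lid alone.

How it is judged:
By the outcome, as a careful person would: the job done as asked, in the order asked, and still so for the second after the job is handed in, while the arm keeps its last pose, push and grip.
It also fails if it takes over 72 s, if anything falls off the work surface, if the arm or the gripper's body presses on something with over 40 N, if the wrist force passes 120 N, or if a joint passes its speed limit or range.

## Robot

A 6-joint arm with a two-finger parallel gripper is mounted at the origin on the work surface. World frame = base frame: x ahead of the robot, y to its left, z up, the work surface at z = 0. Lengths are in m, angles in degrees, forces in N, time in s.
With the tool pointing down it reaches from about 0.275 to 0.775 m from the base axis. Payload 14.6 kg.
Tool frame: the origin (TCP) lies between the finger pads, 19 mm behind the fingertips; this is the grasp point; z points along the fingers, y is the line along which they close (so a half turn about z gives the same grasp; the last joint's range is limited). The gripper opens to 85 mm and grips with 20 to 120 N. Pads are 22 mm wide; open, the fingers measure 114 mm over their backs; the gripper's body (76 mm by 85 mm) begins 54 mm behind the grasp point. The pads swing forward as they close: fully open they stand 13 mm farther back than shut.
Start: joints at [-84.93, 15.075, -2.767, 72.158, 0, 81.102], TCP at [0.127, -0.509, 0.25] pointing down, gripper open.
Joint ranges: [-151.79, 151.79], [-50.71, 97.33], [-67.44, 78.34], [-121.81, 120.89], [-77.56, 73.72], [-180, 180]. Speed limits (degrees/s): [108.29, 108.29, 147.25, 159.86, 180, 180].

## Interface

Orientations are given as [roll, pitch, yaw] about the fixed x, y, z axes, in that order (R = Rz(yaw) Ry(pitch) Rx(roll)).
In Python, from workcell import bot gives the robot as it stands. The module is installed in compiled form; this text tells all that it offers.
- The arm moves only by the tool send_rows, never from a script. Its argument "motion" is a list of rows, each an object of numbers: "dx", "dy", "dz": the shift along the world's x, y, z each as a share of 250 mm, from -1 to 1; "spin": the turn about the world's z as a share of 120 degrees, from -1 to 1. A call has 1 to 12 rows; each row shifts and turns the commanded pose from where the row before left it; what a row does not reach is not made up. A row lasts 1/8 s, in which the tool goes at most 62.5 mm and 10.7 degrees, less where a joint would pass 70% of its speed; a pose out of reach is approached as far as the arm can. A call with a number of a shift or a turn outside -1 to 1 is refused whole. A call with a gripper value outside its range is refused whole. "fingers" is the closure, from 0 (fully open) to 1 (shut), set as the call begins (left out, the last holds). The fingers move at their own pace and stop on an object; the grip force is fixed at half the most. Time passes only in rows, so rows that do not move let the fingers close. It gives the time, the measured TCP pose, the force, the opening and the grip force at its end, in the units of the state.
- bot.state(): the state, without advancing time (a new reading comes with each control period).
- bot.snapshot(name): name is "side" or "top" or "wrist"; returns a dict with "color" (384x512x3 uint8, red, green, blue), "range_z" (384x512 float32, m along the optical axis (not along the pixel's ray), 0 where there is no reading), "fx", "fy", "cx", "cy" (pixels), "R" (3x3) and "t" (3): a world point X has camera coordinates R X + t. Camera axes: x right, y down, z forward; pixel columns grow to the right and rows downward; lengths in m; the calibration is good to about 2 mm. A picture is of the moment at which its call begins.
- bot.finish_job(): hands the job in; it is judged then, once.
The state is a dict: "time_s": time; "qpos": joint angles; "joint_vel": joint speeds; "effort": joint torques, N m; "position": TCP position; "tcp_rot": TCP orientation; "ft_force": force on the tool from outside, world axes, zero at the start; "torque": the same for the moment, N m; "grip_width": finger opening in m; "gripper_force": force on a finger pad.
Only numpy, scipy, OpenCV 4.12 (cv2) and the standard library are available. Lean on these libraries where they do the work, as an engineer would, in place of code of your own. Each camera call takes 0.05 s, during which the arm holds its last target. There are 200 camera calls.

## Working session

There is one attempt and no reset: what is moved stays moved. The work goes in short steps, Python scripts to look and compute and a tool call to move; the robot and the scene stay as the last step left them, time stands still between calls to the robot, and variables do not carry over. Pictures are saved under pics/ and viewed, at most 10 in all, crops included, and the job is handed in when it is done.

Besides the shell and the picture viewer there is one more tool, called after "Request:" as name(argument=value, ...), one argument or row to a line, values as JSON. send_rows: Moves the arm, as the interface text tells. Shift numbers are shares of 250 mm and turn numbers shares of 120 degrees, none past 1 either way. Its arguments: {"type":"object","properties":{"motion":{"type":"array"},"fingers":{"type":"number"}},"required":["motion"]}

```bash
mkdir -p pics; cat > h.py <<'E'
import numpy as np, cv2
from workcell import bot
def snap(n,f=None):
    s=bot.snapshot(n)
    if f: cv2.imwrite('pics/'+f,s['color'][:,:,::-1])
    return s
def ray(s,u,v,z):
    R=np.array(s['R']);t=np.array(s['t']);o=-R.T@t
    d=R.T@np.array([(u-s['cx'])/s['fx'],(v-s['cy'])/s['fy'],1.]);return o+d*(z-o[2])/d[2]
def cloud(s):
    R=np.array(s['R']);t=np.array(s['t']);z=s['range_z'];v,u=np.mgrid[:384,:512]
    P=np.stack([(u-s['cx'])/s['fx']*z,(v-s['cy'])/s['fy']*z,z],-1)
    W=(P-t)@R; W[z==0]=np.nan; return W
def proj(s,X):
    c=np.array(s['R'])@X+s['t'];return c[0]/c[2]*s['fx']+s['cx'],c[1]/c[2]*s['fy']+s['cy']
E
python3 - <<'E'
from h import *
a=snap('top');b=snap('side')
im=np.hstack([a['color'],b['color']])[:,:,::-1]
cv2.imwrite('pics/a.png',cv2.resize(a['color'][:,:,::-1],(800,600)));cv2.imwrite('pics/b.png',cv2.resize(b['color'][:,:,::-1],(800,600)))
for s in(a,b):print(s['fx'],s['cx'],s['cy'],-np.array(s['R']).T@s['t'],np.array(s['R']).round(2).tolist())
np.savez('t.npz',**a);np.savez('s.npz',**b)
print(bot.state())
E
```

```text
424.41561012403594 255.06009336859915 187.831026461318 [ 0.34306125 -0.02881407  1.72205847] [[0.01, -1.0, -0.01], [-0.99, -0.0, -0.11], [0.11, 0.01, -0.99]]
439.06178633467005 253.67103492515656 192.78195649650445 [-0.12535044  0.91478143  0.83943886] [[-0.83, -0.56, -0.02], [-0.29, 0.46, -0.84], [0.48, -0.69, -0.54]]
{'time_s': 0.1, 'qpos': array([-8.49303897e+01,  1.50970047e+01, -2.79922621e+00,  7.21581973e+01,
       -6.11203520e-04,  8.11026841e+01]), 'joint_vel': array([-0.00936555, -0.01363482,  0.02333279, -0.01462011,  0.05531367,
       -0.04423187]), 'effort': array([ 4.38213669e-03, -6.38576674e+01,  3.85063326e+01,  1.00434286e-02,
       -6.78602100e-05, -1.98548634e-05]), 'position': array([ 0.12669377, -0.50925702,  0.2495707 ]), 'tcp_rot': array([-1.79946132e+02, -7.81424219e-03,  1.39669228e+01]), 'ft_force': array([-0.37093632, -0.43706624, -0.15144027]), 'torque': array([-0.01630248,  0.01684147, -0.0143023 ]), 'gripper_force': 0.0, 'grip_width': 0.08531619049013678}
```

View pics/a.png

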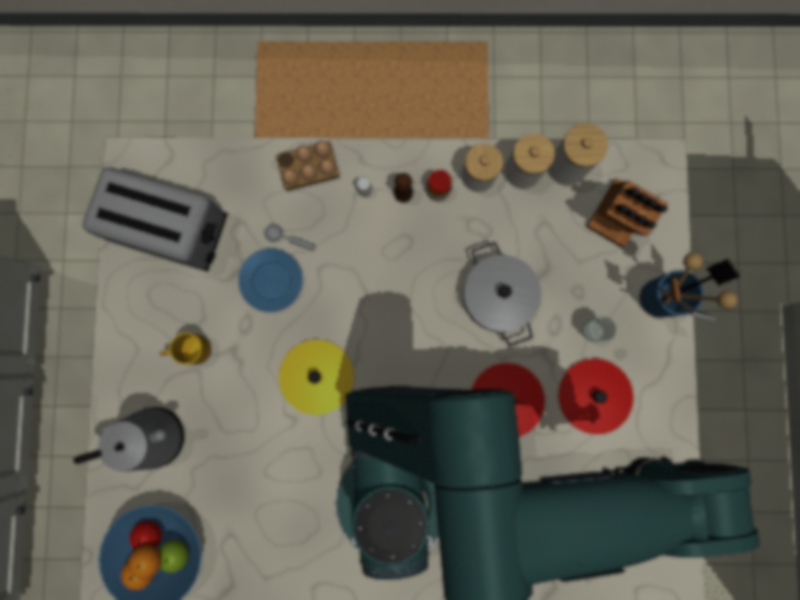

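View pics/b.png

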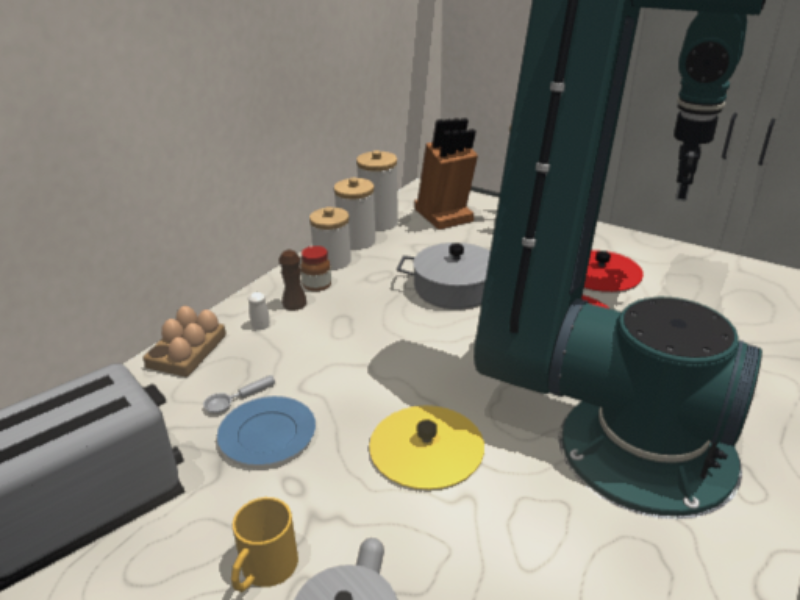

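The top view shows these candidates for the pan and lid (800x600 pixels):
- The steel two-handled pan with its lid is at (502,292).
- A steel saucepan with one long handle is at (130,445).
- The yellow lid is at (316,376), and the red ones are at (507,400) and (597,395).

Only (502,292) has two loop handles, a steel lid and a black knob, so it is the pan meant. The small blue plate is at (271,280); the big blue dish at (150,555) holds fruit. The counter around (387,285) is free.

```bash
python3 - <<'E'
from h import *
a=dict(np.load('t.npz'));b=dict(np.load('s.npz'))
c=a['color'][140:230,130:380,::-1];cv2.imwrite('pics/c.png',cv2.resize(c,None,fx=3.2,fy=3.2,interpolation=cv2.INTER_CUBIC))
W=cloud(a);V=cloud(b)
def blob(s,box,lim=60):
    x0,x1,y0,y1=box;m=(s['color'].max(2)<lim).astype(np.uint8);k=np.zeros_like(m);k[y0:y1,x0:x1]=m[y0:y1,x0:x1]
    n,l,st,ce=cv2.connectedComponentsWithStats(k);i=1+st[1:,4].argmax();return ce[i],st[i],l==i
ca,sa,ma=blob(a,(305,340,170,203));cb,sb,mb=blob(b,(280,305,150,172))
print(ca,sa,cb,sb)
print('depth knob',np.nanmedian(W[ma],0),np.nanmax(W[ma][:,2]),np.nanmedian(V[mb],0))
def line(s,p):
    o=-np.array(s['R']).T@s['t'];q=ray(s,*p,0.);d=q-o;return o,d/np.linalg.norm(d)
o1,d1=line(a,ca);o2,d2=line(b,cb)
k=np.linalg.lstsq(np.c_[d1,-d2],o2-o1,rcond=None)[0];print('tri',o1+k[0]*d1,o2+k[1]*d2)
# lid / plate
hsv=cv2.cvtColor(a['color'],cv2.COLOR_RGB2HSV)
bl=((hsv[...,0]>95)&(hsv[...,0]<125)&(hsv[...,1]>90)).astype(np.uint8);bl[:, :140]=0;bl[:,210:]=0;bl[:140]=0;bl[215:]=0
cn=max(cv2.findContours(bl,0,1)[0],key=cv2.contourArea);e=cv2.fitEllipse(cn);print('plate',e,ray(a,*e[0],.016),np.nanmedian(W[bl>0],0),np.nanpercentile(W[bl>0][:,2],[5,95]))
Z=W[...,2];m=((Z>.055)&(Z<.1)).astype(np.uint8);m[:,:285]=0;m[:,360:]=0;m[:155]=0;m[220:]=0
cn=max(cv2.findContours(m,0,1)[0],key=cv2.contourArea);e=cv2.minEnclosingCircle(cn);print('lid',e,ray(a,*e[0],.07));q=W[m>0];print(np.nanmin(q,0),np.nanmax(q,0),np.nanmedian(q,0))
for h in[(484,250),(518,334)]:print('handle',ray(a,h[0]*.64,h[1]*.64,.052))
E
```

```text
[322.05555556 185.72222222] [318 182   9   8  54] [291.66153846 160.41538462] [288 156   9  11  65]
depth knob [ 0.52552123 -0.27144529  0.11095129] 0.11955645877763524 [ 0.52109731 -0.26346855  0.10366891]
tri [ 0.52763122 -0.27440377  0.09480787] [ 0.52800557 -0.27420595  0.09482048]
plate ((172.73374938964844, 178.84852600097656), (37.74504852294922, 38.35535430908203), 54.076324462890625) [0.56188362 0.31865578 0.016     ] [0.56259177 0.32039353 0.00928692] [0.00024527 0.01835245]
lid ((321.5, 188.0), 26.004905700683594) [ 0.52147081 -0.27587444  0.07      ]
[ 0.40082985 -0.37304714  0.05505961] [ 0.65485527 -0.18111985  0.09793454] [ 0.52470704 -0.27470317  0.07285208]
handle [ 0.63535037 -0.23314295  0.052     ]
handle [ 0.42185146 -0.31671206  0.052     ]
```

View pics/c.png

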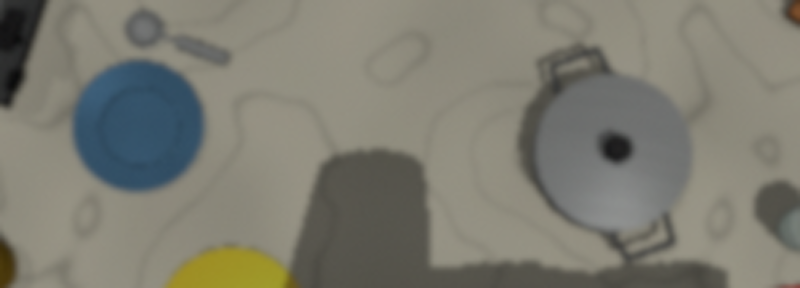

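Request:
send_rows(
  motion=[
    {"dx": 0.08, "dy": 0.047},
    {"dx": 0.16, "dy": 0.094},
    {"dx": 0.16, "dy": 0.094},
    {"dx": 0.16, "dy": 0.094},
    {"dx": 0.16, "dy": 0.094},
    {"dx": 0.16, "dy": 0.094},
    {"dx": 0.16, "dy": 0.094},
    {"dx": 0.16, "dy": 0.094},
    {"dx": 0.16, "dy": 0.094},
    {"dx": 0.16, "dy": 0.094},
    {"dx": 0.16, "dy": 0.094},
    {"dx": 0.08, "dy": 0.047},
  ],
  fingers=0.3,
)

```text
validation failed for argument at $.mo...
```

```bash
python3 - <<'E'
from h import *
w=snap('wrist','w1.png');s=bot.state();print(s['position'],s['tcp_rot'],s['grip_width'])
print(proj(w,np.array([.5275,-.274,.102])), -np.array(w['R']).T@w['t'],np.array(w['R']).round(2).tolist(),w['fx'])
W=cloud(w);m=(w['color'].max(2)<60)&(W[...,2]>.085)&(W[...,2]<.12);
print(m.sum(),np.nanmedian(W[m],0),np.nanmin(W[m],0),np.nanmax(W[m],0))
E
```

```text
[ 0.1267174  -0.50928852  0.24963907] [-1.79956337e+02 -9.43206554e-03  1.39692507e+01] 0.08533432976121898
(np.float64(-17.245726586764846), np.float64(-706.3791484657753)) [ 0.18918565 -0.49386063  0.37272636] [[0.24, -0.97, -0.0], [-0.94, -0.23, 0.26], [-0.25, -0.06, -0.97]] 335.39634907618114
  return np.nanmean(a, axis, out=out, keepdims=keepdims)
Traceback (most recent call last):
ValueError: zero-size array to reduction operation fmin which has no identity
```

View pics/w1.png

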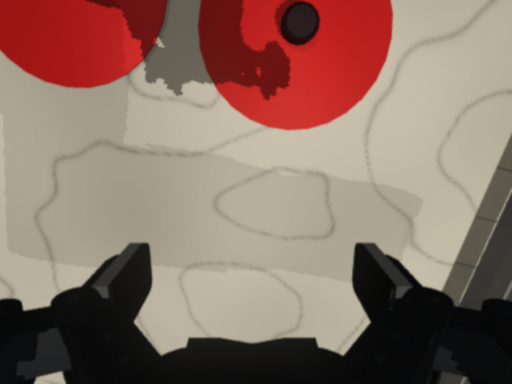

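The wrist view shows only the two red look-alikes, because the move was refused. Each row probably needs all four numbers.

Request:
send_rows(
  motion=[
    {"dx": 0.08, "dy": 0.047, "dz": 0, "spin": 0},
    {"dx": 0.16, "dy": 0.094, "dz": 0, "spin": 0},
    {"dx": 0.16, "dy": 0.094, "dz": 0, "spin": 0},
    {"dx": 0.16, "dy": 0.094, "dz": 0, "spin": 0},
    {"dx": 0.16, "dy": 0.094, "dz": 0, "spin": 0},
    {"dx": 0.16, "dy": 0.094, "dz": 0, "spin": 0},
    {"dx": 0.16, "dy": 0.094, "dz": 0, "spin": 0},
    {"dx": 0.16, "dy": 0.094, "dz": 0, "spin": 0},
    {"dx": 0.16, "dy": 0.094, "dz": 0, "spin": 0},
    {"dx": 0.16, "dy": 0.094, "dz": 0, "spin": 0},
    {"dx": 0.08, "dy": 0.047, "dz": 0, "spin": 0},
    {"dx": 0, "dy": 0, "dz": 0, "spin": 0},
  ],
  fingers=0.3,
)

```text
time_s: 1.65
position: [0.5274, -0.2739, 0.2495]
tcp_rot: [-180.0, 0.0, 14.1]
ft_force: [-0.3, -0.0, -0.7]
grip_width: 0.0596
gripper_force: 0.0
```

```bash
python3 - <<'E'
from h import *
w=snap('wrist','w2.png');s=bot.state();print(s['position'],s['tcp_rot'],s['grip_width'])
print(proj(w,np.array([.5275,-.274,.102])))
W=cloud(w);m=(w['color'].max(2)<60)&(W[...,2]>.085)&(W[...,2]<.12);
print(m.sum(),np.nanmedian(W[m],0),np.nanmin(W[m],0),np.nanmax(W[m],0))
E
```

```text
[ 0.52655713 -0.27448775  0.24967094] [-1.79981459e+02  3.92817386e-02  1.40077798e+01] 0.05960257084223056
(np.float64(251.74511553903852), np.float64(183.5812357793103))
619 [ 0.53245057 -0.27232252  0.10954183] [ 0.50904773 -0.29099114  0.0963687 ] [ 0.54192228 -0.25901661  0.1131668 ]
```

Request:
send_rows(
  motion=[
    {"dx": 0, "dy": 0, "dz": -0.06, "spin": 0},
    {"dx": 0, "dy": 0, "dz": -0.12, "spin": 0},
    {"dx": 0, "dy": 0, "dz": -0.12, "spin": 0},
    {"dx": 0, "dy": 0, "dz": -0.12, "spin": 0},
    {"dx": 0, "dy": 0, "dz": -0.1, "spin": 0},
    {"dx": 0, "dy": 0, "dz": -0.06, "spin": 0},
    {"dx": 0, "dy": 0, "dz": 0, "spin": 0},
  ],
)

```text
time_s: 2.58
position: [0.5259, -0.2748, 0.1046]
tcp_rot: [-179.9, 0.1, 13.9]
ft_force: [0.5, -0.8, 0.1]
grip_width: 0.0602
gripper_force: 0.0
```

Request:
send_rows(
  motion=[
    {"dx": 0, "dy": 0, "dz": 0, "spin": 0},
    {"dx": 0, "dy": 0, "dz": 0, "spin": 0},
    {"dx": 0, "dy": 0, "dz": 0, "spin": 0},
    {"dx": 0, "dy": 0, "dz": 0, "spin": 0},
  ],
  fingers=1,
)

```text
time_s: 3.08
position: [0.527, -0.2749, 0.1063]
tcp_rot: [179.9, -0.1, 14.0]
ft_force: [-1.7, 0.6, 8.0]
grip_width: 0.0315
gripper_force: 59.1
```

Request:
send_rows(
  motion=[
    {"dx": 0, "dy": 0, "dz": 0.05, "spin": 0},
    {"dx": 0, "dy": 0, "dz": 0.1, "spin": 0},
    {"dx": 0, "dy": 0, "dz": 0.1, "spin": 0},
    {"dx": 0, "dy": 0, "dz": 0.05, "spin": 0},
    {"dx": 0, "dy": 0.06, "dz": 0, "spin": 0},
    {"dx": 0.02, "dy": 0.14, "dz": 0, "spin": 0},
    {"dx": 0.02, "dy": 0.16, "dz": 0, "spin": 0},
    {"dx": 0.02, "dy": 0.16, "dz": 0, "spin": 0},
    {"dx": 0.02, "dy": 0.16, "dz": 0, "spin": 0},
    {"dx": 0, "dy": 0.1, "dz": 0, "spin": 0},
    {"dx": 0, "dy": 0.06, "dz": 0, "spin": 0},
    {"dx": 0, "dy": 0, "dz": 0, "spin": 0},
  ],
)

```text
time_s: 4.58
position: [0.5464, -0.0636, 0.1796]
tcp_rot: [-180.0, 0.0, 14.0]
ft_force: [0.8, 0.3, -3.4]
grip_width: 0.032
gripper_force: 60.2
```

```bash
python3 - <<'E'
from h import *
t=snap('top');b=snap('side');s=bot.state();print(s['position'],s['grip_width'],s['ft_force'])
im=np.vstack([cv2.resize(t['color'][130:250,130:380],(600,288)),cv2.resize(b['color'][110:290,150:450],(500,300)).copy() if 0 else cv2.resize(b['color'][110:254,130:430],(600,288))])[:,:,::-1]
cv2.imwrite('pics/d.png',im);np.savez('t2.npz',**t)
E
```

```text
[ 0.54663534 -0.06486927  0.17977825] 0.03172559786748335 [-0.70438368 -0.55105268 -2.862006  ]
```

View pics/d.png

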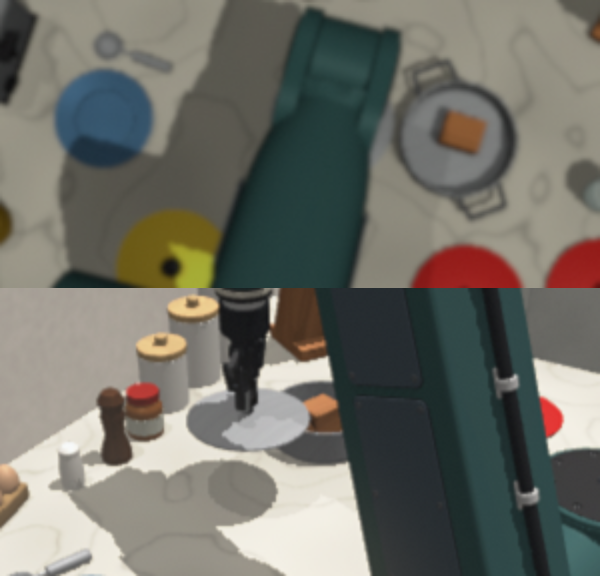

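The lid hangs level in the grip, and the cup is visible in the pan (top pixel about (323,185)).

Request:
send_rows(
  motion=[
    {"dx": 0, "dy": 0, "dz": -0.06, "spin": 0},
    {"dx": 0, "dy": 0, "dz": -0.12, "spin": 0},
    {"dx": 0, "dy": 0, "dz": -0.12, "spin": 0},
    {"dx": 0, "dy": 0, "dz": -0.1, "spin": 0},
    {"dx": 0, "dy": 0, "dz": -0.06, "spin": 0},
    {"dx": 0, "dy": 0, "dz": -0.032, "spin": 0},
    {"dx": 0, "dy": 0, "dz": -0.02, "spin": 0},
    {"dx": 0, "dy": 0, "dz": 0, "spin": 0},
  ],
)

```text
time_s: 5.68
position: [0.5469, -0.0646, 0.0522]
tcp_rot: [180.0, -0.0, 14.0]
ft_force: [0.9, -0.6, -3.3]
grip_width: 0.0318
gripper_force: 60.2
```

Request:
send_rows(
  motion=[
    {"dx": 0, "dy": 0, "dz": -0.008, "spin": 0},
    {"dx": 0, "dy": 0, "dz": -0.008, "spin": 0},
    {"dx": 0, "dy": 0, "dz": 0, "spin": 0},
  ],
)

```text
time_s: 6.05
position: [0.5467, -0.0644, 0.048]
tcp_rot: [180.0, 0.0, 14.0]
ft_force: [-0.0, -0.1, -2.8]
grip_width: 0.0317
gripper_force: 60.2
```

Request:
send_rows(
  motion=[
    {"dx": 0, "dy": 0, "dz": -0.006, "spin": 0},
    {"dx": 0, "dy": 0, "dz": -0.006, "spin": 0},
    {"dx": 0, "dy": 0, "dz": 0, "spin": 0},
  ],
)

```text
time_s: 6.42
position: [0.5469, -0.0645, 0.0471]
tcp_rot: [179.9, -0.1, 14.0]
ft_force: [-12.5, 2.7, 37.3]
grip_width: 0.0316
gripper_force: 64.0
```

Request:
send_rows(
  motion=[
    {"dx": 0, "dy": 0, "dz": 0.005, "spin": 0},
    {"dx": 0, "dy": 0, "dz": 0, "spin": 0},
  ],
)

```text
time_s: 6.68
position: [0.5469, -0.0645, 0.0473]
tcp_rot: [180.0, -0.1, 14.0]
ft_force: [-5.0, 1.6, 15.6]
grip_width: 0.0318
gripper_force: 62.0
```

Request:
send_rows(
  motion=[
    {"dx": 0, "dy": 0, "dz": 0, "spin": 0},
    {"dx": 0, "dy": 0, "dz": 0, "spin": 0},
    {"dx": 0, "dy": 0, "dz": 0, "spin": 0},
    {"dx": 0, "dy": 0, "dz": 0, "spin": 0},
  ],
  fingers=0.3,
)

```text
time_s: 7.18
position: [0.5467, -0.0645, 0.0462]
tcp_rot: [-180.0, 0.0, 14.0]
ft_force: [0.2, -0.3, 0.3]
grip_width: 0.0595
gripper_force: 0.0
```

Request:
send_rows(
  motion=[
    {"dx": 0, "dy": 0, "dz": 0.06, "spin": 0},
    {"dx": 0, "dy": 0, "dz": 0.16, "spin": 0},
    {"dx": 0, "dy": 0, "dz": 0.2, "spin": 0},
    {"dx": 0, "dy": 0, "dz": 0.2, "spin": 0},
    {"dx": 0, "dy": -0.14, "dz": 0.18, "spin": 0},
    {"dx": -0.02, "dy": -0.18, "dz": 0, "spin": 0},
    {"dx": -0.02, "dy": -0.18, "dz": 0, "spin": 0},
    {"dx": -0.02, "dy": -0.16, "dz": 0, "spin": 0},
    {"dx": -0.02, "dy": -0.1, "dz": 0, "spin": 0},
    {"dx": 0, "dy": -0.06, "dz": 0, "spin": 0},
    {"dx": 0, "dy": 0, "dz": 0, "spin": 0},
  ],
  fingers=0,
)

```text
time_s: 8.55
position: [0.5268, -0.2698, 0.2465]
tcp_rot: [180.0, -0.0, 13.9]
ft_force: [-0.9, 0.2, -0.6]
grip_width: 0.0854
gripper_force: 0.0
```

```bash
python3 - <<'E'
from h import *
w=snap('wrist','e.png');t=snap('top');b=snap('side');s=bot.state();print(s['position'],s['tcp_rot'],s['grip_width'],s['ft_force'])
np.savez('w3.npz',**w)
cv2.imwrite('pics/e.png',np.hstack([w['color'],cv2.resize(b['color'][100:260,180:340],(288,384)) ])[:,:,::-1][:, :800])
for n,S in(('wrist',w),('t2',dict(np.load('t2.npz')))):
    h=cv2.cvtColor(S['color'],cv2.COLOR_RGB2HSV);W=cloud(S)
    m=(h[...,0]>3)&(h[...,0]<18)&(h[...,1]>100)&(abs(W[...,0]-.527)<.09)&(abs(W[...,1]+.274)<.09)
    Z=W[...,2];top=m&(Z>.045)
    print(n,m.sum(),np.nanpercentile(Z[m],[5,50,95]))
    tp=W[top];z=np.nanmedian(tp[:,2]);k=top&(abs(Z-z)<.006)
    r=cv2.minAreaRect(W[k][:,:2].astype(np.float32)*1000);print(z,r)
E
```

```text
[ 0.52691689 -0.26853837  0.24645326] [-1.79993179e+02 -8.21491227e-03  1.40177979e+01] 0.08524232321068329 [0.78949778 0.46985488 0.0391977 ]
wrist 3946 [0.05663235 0.05813329 0.05933668]
0.05815238701589916 ((536.931396484375, -282.35711669921875), (63.91533279418945, 53.94425582885742), 72.63645935058594)
t2 229 [0.02646984 0.05832581 0.06474694]
0.05860968085676054 ((536.7844848632812, -282.3156433105469), (61.403541564941406, 52.2076416015625), 69.92571258544922)
```

View pics/e.png

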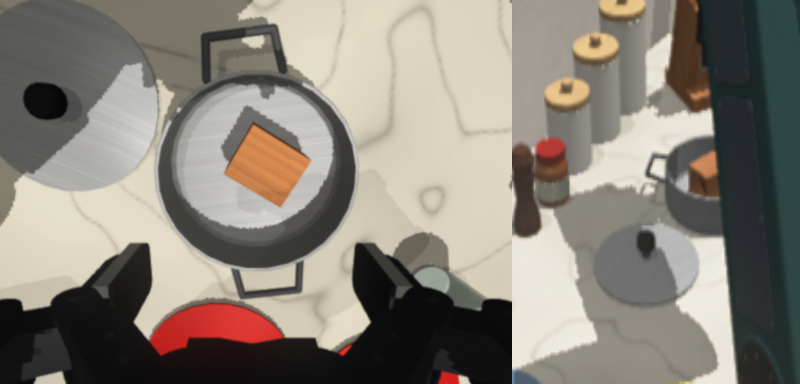

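The wrist picture shows the lid flat on the counter at (45,100) and the cup in the pan at (267,165). The cup's top is at z = 58 mm and its long axis lies at 72.6°.

Request:
send_rows(
  motion=[
    {"dx": 0.01, "dy": -0.013, "dz": 0, "spin": 0.05},
    {"dx": 0.01, "dy": -0.013, "dz": 0, "spin": 0.08},
    {"dx": 0.01, "dy": -0.013, "dz": 0, "spin": 0.08},
    {"dx": 0.011, "dy": -0.013, "dz": 0, "spin": 0.08},
    {"dx": 0, "dy": 0, "dz": -0.06, "spin": 0.08},
    {"dx": 0, "dy": 0, "dz": -0.13, "spin": 0.08},
    {"dx": 0, "dy": 0, "dz": -0.14, "spin": 0.038},
    {"dx": 0, "dy": 0, "dz": -0.14, "spin": 0},
    {"dx": 0, "dy": 0, "dz": -0.14, "spin": 0},
    {"dx": 0, "dy": 0, "dz": -0.12, "spin": 0},
    {"dx": 0, "dy": 0, "dz": -0.08, "spin": 0},
    {"dx": 0, "dy": 0, "dz": -0.032, "spin": 0},
  ],
)

```text
time_s: 10.2
position: [0.5368, -0.2813, 0.0349]
tcp_rot: [-179.9, -0.0, 72.6]
ft_force: [0.7, 0.3, 0.5]
grip_width: 0.0856
gripper_force: 0.0
```

Request:
send_rows(
  motion=[
    {"dx": 0, "dy": 0, "dz": 0, "spin": 0},
    {"dx": 0, "dy": 0, "dz": 0, "spin": 0},
    {"dx": 0, "dy": 0, "dz": 0, "spin": 0},
    {"dx": 0, "dy": 0, "dz": 0, "spin": 0},
    {"dx": 0, "dy": 0, "dz": 0, "spin": 0},
  ],
  fingers=1,
)

```text
time_s: 10.82
position: [0.5375, -0.2827, 0.0368]
tcp_rot: [179.9, 0.0, 72.5]
ft_force: [0.7, 1.3, 6.8]
grip_width: 0.0534
gripper_force: 63.7
```

Request:
send_rows(
  motion=[
    {"dx": 0, "dy": 0, "dz": 0.04, "spin": 0},
    {"dx": 0, "dy": 0, "dz": 0.12, "spin": 0},
    {"dx": 0, "dy": 0, "dz": 0.16, "spin": 0},
    {"dx": 0, "dy": 0, "dz": 0.16, "spin": 0},
    {"dx": 0, "dy": 0.1, "dz": 0.1, "spin": 0},
    {"dx": 0, "dy": 0.2, "dz": 0, "spin": 0},
    {"dx": 0, "dy": 0.22, "dz": 0, "spin": 0},
    {"dx": 0, "dy": 0.22, "dz": 0, "spin": 0.05},
    {"dx": 0, "dy": 0.22, "dz": 0, "spin": 0.05},
    {"dx": 0, "dy": 0.22, "dz": 0, "spin": 0.045},
    {"dx": 0, "dy": 0.2, "dz": 0, "spin": 0},
    {"dx": 0, "dy": 0.15, "dz": 0, "spin": 0},
  ],
)

```text
time_s: 12.32
position: [0.5366, 0.102, 0.1816]
tcp_rot: [180.0, -0.0, 90.0]
ft_force: [0.5, -0.0, -1.8]
grip_width: 0.0537
gripper_force: 63.3
```

Request:
send_rows(
  motion=[
    {"dx": 0, "dy": 0.09, "dz": 0, "spin": 0},
    {"dx": 0, "dy": 0.03, "dz": 0, "spin": 0},
    {"dx": 0, "dy": 0, "dz": 0, "spin": 0},
  ],
)

```text
time_s: 12.7
position: [0.537, 0.1299, 0.181]
tcp_rot: [180.0, 0.0, 89.9]
ft_force: [-0.6, -0.1, -1.7]
grip_width: 0.0531
gripper_force: 63.3
```

```bash
python3 - <<'E'
from h import *
b=snap('side');w=snap('wrist');s=bot.state();print(s['position'],s['tcp_rot'],s['grip_width'],s['ft_force'])
u,v=map(int,proj(b,np.array([.537,.13,.18])));print(u,v)
c=b['color'][v-50:v+50,u-65:u+65]
cv2.imwrite('pics/f.png',np.vstack([cv2.resize(c,(520,400)),w['color'][184:384].repeat(1,0)[:, :512] if 0 else cv2.resize(w['color'][184:],(520,200))])[:,:,::-1])
E
```

```text
[0.53706557 0.12922259 0.18091736] [1.79991106e+02 1.07384160e-02 8.98854843e+01] 0.05323383008886298 [ 0.10406025 -0.13146674 -1.60180931]
217 192
```

View pics/f.png

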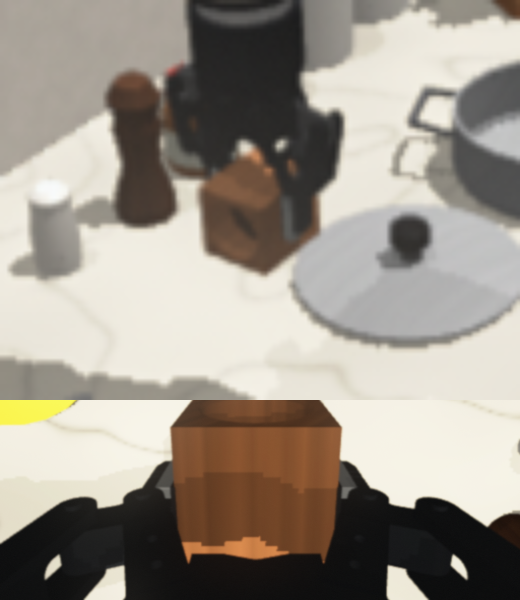

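The hollow faces +y: in the side view the front face shows a dark round opening at (243,222), and in the wrist view its arc is at (250,410). I'll set the cup down, regrip it high near the plain end and pivot it upright.

Request:
send_rows(
  motion=[
    {"dx": 0, "dy": 0.03, "dz": -0.06, "spin": 0},
    {"dx": 0, "dy": 0.03, "dz": -0.13, "spin": 0},
    {"dx": 0, "dy": 0.02, "dz": -0.15, "spin": 0},
    {"dx": 0, "dy": 0, "dz": -0.12, "spin": 0},
    {"dx": 0, "dy": 0, "dz": -0.07, "spin": 0},
    {"dx": 0, "dy": 0, "dz": -0.04, "spin": 0},
    {"dx": 0, "dy": 0, "dz": -0.016, "spin": 0},
    {"dx": 0, "dy": 0, "dz": 0, "spin": 0},
  ],
)

```text
time_s: 13.8
position: [0.5371, 0.15, 0.0344]
tcp_rot: [180.0, -0.0, 89.9]
ft_force: [0.3, 0.1, -1.7]
grip_width: 0.0534
gripper_force: 63.3
```

Request:
send_rows(
  motion=[
    {"dx": 0, "dy": 0, "dz": -0.008, "spin": 0},
    {"dx": 0, "dy": 0, "dz": -0.006, "spin": 0},
    {"dx": 0, "dy": 0, "dz": 0, "spin": 0},
  ],
)

```text
time_s: 14.18
position: [0.5373, 0.1501, 0.0318]
tcp_rot: [179.9, -0.0, 89.9]
ft_force: [-2.5, -0.4, 13.4]
grip_width: 0.0536
gripper_force: 64.7
```

Request:
send_rows(
  motion=[
    {"dx": 0, "dy": 0, "dz": 0.004, "spin": 0},
    {"dx": 0, "dy": 0, "dz": 0, "spin": 0},
    {"dx": 0, "dy": 0, "dz": 0, "spin": 0},
    {"dx": 0, "dy": -0.02, "dz": 0.04, "spin": 0},
    {"dx": 0, "dy": -0.04, "dz": 0.04, "spin": 0},
    {"dx": 0, "dy": -0.02, "dz": 0.016, "spin": 0},
    {"dx": 0, "dy": 0, "dz": 0, "spin": 0},
  ],
  fingers=0,
)

```text
time_s: 15.05
position: [0.5373, 0.1295, 0.0562]
tcp_rot: [180.0, -0.0, 89.9]
ft_force: [0.1, -1.0, 0.1]
grip_width: 0.0852
gripper_force: 0.0
```

```bash
cat > cup.py <<'E'
from h import *
w=snap('wrist');s=bot.state();print(s['position'],s['grip_width'],s['ft_force'])
def find(S,n):
    h=cv2.cvtColor(S['color'],cv2.COLOR_RGB2HSV);W=cloud(S);Z=W[...,2]
    p=s['position'];m=(h[...,0]>3)&(h[...,0]<18)&(h[...,1]>100)&(abs(W[...,0]-p[0])<.12)&(abs(W[...,1]-p[1])<.12)&(Z>.005)&(Z<.1)
    if m.sum()<30: print(n,'none');return
    q=W[m];print(n,m.sum(),'min',q.min(0).round(4),'max',np.percentile(q,99,axis=0).round(4))
    zt=np.percentile(q[:,2],95);k=q[abs(q[:,2]-zt)<.005];print(zt.round(4),cv2.minAreaRect(k[:,:2].astype(np.float32)*1000))
find(w,'w');find(snap('side'),'s')
E
python3 cup.py
```

```text
[0.53704527 0.12974811 0.05585075] 0.08501918417922225 [-0.19270326 -1.12797516  0.13019195]
w 21620 min [0.5096 0.1175 0.005 ] max [0.563  0.1821 0.0546]
0.0542 ((536.697998046875, 149.833251953125), (54.100440979003906, 64.77182006835938), 0.02547583170235157)
s 341 min [0.5103 0.1207 0.0051] max [0.5623 0.1859 0.057 ]
0.0559 ((536.4627075195312, 153.64645385742188), (66.09932708740234, 52.227447509765625), 89.60054016113281)
```

Request:
send_rows(
  motion=[
    {"dx": 0, "dy": 0, "dz": 0, "spin": 0},
    {"dx": 0, "dy": 0, "dz": 0, "spin": 0},
    {"dx": 0, "dy": 0, "dz": 0, "spin": 0},
    {"dx": 0, "dy": 0, "dz": 0, "spin": 0},
  ],
  fingers=1,
)

```text
time_s: 15.65
position: [0.5369, 0.1302, 0.0559]
tcp_rot: [180.0, 0.0, 89.9]
ft_force: [-2.1, 0.2, 6.1]
grip_width: 0.0523
gripper_force: 63.5
```

Request:
send_rows(
  motion=[
    {"dx": 0, "dy": -0.01, "dz": -0.005, "spin": 0},
    {"dx": 0, "dy": -0.02, "dz": 0.002, "spin": 0},
    {"dx": 0, "dy": -0.02, "dz": 0, "spin": 0},
  ],
)

```text
time_s: 16.02
position: [0.5376, 0.1187, 0.056]
tcp_rot: [179.9, -0.2, 90.0]
ft_force: [-5.2, 17.3, 26.6]
grip_width: 0.0527
gripper_force: 66.5
```

```bash
python3 cup.py
```

```text
[0.53765542 0.11799226 0.05585513] 0.05226775139708623 [-2.42255277  4.79767184 16.32821924]
w 21955 min [0.5101 0.106  0.0051] max [0.5632 0.171  0.0555]
0.055 ((537.3865356445312, 138.46417236328125), (54.567386627197266, 64.9386215209961), 0.022923462092876434)
s 334 min [0.5102 0.1108 0.0052] max [0.5637 0.1737 0.0571]
0.0556 ((538.406005859375, 142.66632080078125), (51.7956428527832, 66.20410919189453), 5.549099445343018)
```

It slid level without pivoting; friction on the counter is about 0.65. I'll shift it back to make room and regrip with less pad overlap.

Request:
send_rows(
  motion=[
    {"dx": 0, "dy": 0, "dz": 0.02, "spin": 0},
    {"dx": 0, "dy": 0.04, "dz": 0.01, "spin": 0},
    {"dx": 0, "dy": 0.06, "dz": 0, "spin": 0},
    {"dx": 0, "dy": 0.04, "dz": 0, "spin": 0},
    {"dx": 0, "dy": 0, "dz": -0.02, "spin": 0},
    {"dx": 0, "dy": 0, "dz": -0.006, "spin": 0},
    {"dx": 0, "dy": 0, "dz": 0, "spin": 0},
  ],
)

```text
time_s: 17.0
position: [0.5369, 0.1524, 0.0559]
tcp_rot: [-180.0, -0.0, 89.9]
ft_force: [-1.2, 0.6, 1.3]
grip_width: 0.0531
gripper_force: 63.7
```

Request:
send_rows(
  motion=[
    {"dx": 0, "dy": 0, "dz": 0, "spin": 0},
    {"dx": 0, "dy": 0, "dz": 0, "spin": 0},
    {"dx": 0, "dy": -0.012, "dz": 0.02, "spin": 0},
    {"dx": 0, "dy": 0, "dz": 0, "spin": 0},
  ],
  fingers=0,
)

```text
time_s: 17.5
position: [0.5373, 0.1493, 0.0615]
tcp_rot: [180.0, -0.0, 89.9]
ft_force: [0.5, 0.5, -0.3]
grip_width: 0.0852
gripper_force: 0.0
```

```bash
python3 cup.py
```

```text
[0.53719244 0.14937417 0.06126619] 0.0853485545711232 [0.42619098 0.42879197 0.89383731]
w 20142 min [0.5094 0.1399 0.005 ] max [0.5626 0.2042 0.0546]
0.0542 ((536.4118041992188, 172.15951538085938), (64.42672729492188, 54.186187744140625), 89.86873626708984)
s 348 min [0.5091 0.1445 0.0053] max [0.5601 0.2077 0.0573]
0.0562 ((535.0565185546875, 177.8899688720703), (51.99542999267578, 63.305301666259766), 0.35408464074134827)
```

Request:
send_rows(
  motion=[
    {"dx": 0, "dy": 0, "dz": 0, "spin": 0},
    {"dx": 0, "dy": 0, "dz": 0, "spin": 0},
    {"dx": 0, "dy": 0, "dz": 0, "spin": 0},
    {"dx": 0, "dy": 0, "dz": 0, "spin": 0},
  ],
  fingers=1,
)

```text
time_s: 18.1
position: [0.5369, 0.1496, 0.0614]
tcp_rot: [180.0, 0.0, 89.9]
ft_force: [-2.2, 0.3, 8.2]
grip_width: 0.0523
gripper_force: 62.3
```

Request:
send_rows(
  motion=[
    {"dx": 0, "dy": -0.008, "dz": -0.006, "spin": 0},
    {"dx": 0, "dy": -0.02, "dz": 0.001, "spin": 0},
    {"dx": 0, "dy": -0.025, "dz": 0.001, "spin": 0},
  ],
)

```text
time_s: 18.48
position: [0.5377, 0.1376, 0.0614]
tcp_rot: [179.9, -0.2, 90.0]
ft_force: [-0.6, 7.3, 12.5]
grip_width: 0.0521
gripper_force: 63.9
```

```bash
python3 cup.py
```

```text
[0.53783416 0.13694574 0.06141222] 0.052353246084361996 [-3.30747688  7.67724282 19.01084752]
w 21699 min [0.5101 0.1279 0.0086] max [0.5633 0.1971 0.0598]
0.0591 ((537.2167358398438, 161.89254760742188), (54.230796813964844, 63.3654670715332), 0.5032587051391602)
s 309 min [0.5099 0.1336 0.0065] max [0.5621 0.1998 0.0611]
0.0602 ((536.9581298828125, 168.11203002929688), (50.24374771118164, 57.88840103149414), 0.116545170545578)
```

It's pivoting, since the top rim has risen 5 mm. I'll continue with a little more press.

Request:
send_rows(
  motion=[
    {"dx": 0, "dy": -0.015, "dz": -0.004, "spin": 0},
    {"dx": 0, "dy": -0.02, "dz": -0.001, "spin": 0},
    {"dx": 0, "dy": -0.02, "dz": -0.003, "spin": 0},
  ],
)

```text
time_s: 18.95
position: [0.5388, 0.1237, 0.0599]
tcp_rot: [179.7, -0.2, 90.0]
ft_force: [0.1, 5.9, 23.0]
grip_width: 0.0521
gripper_force: 65.5
```

```bash
cat > tilt.py <<'E'
from h import *
w=snap('wrist');s=bot.state();print(s['position'].round(4),s['grip_width'],s['ft_force'].round(1))
h=cv2.cvtColor(w['color'],cv2.COLOR_RGB2HSV);W=cloud(w);p=s['position']
m=(h[...,0]>3)&(h[...,0]<18)&(h[...,1]>100)&(abs(W[...,0]-p[0])<.012)&(abs(W[...,1]-p[1])<.13)&(W[...,2]>.003)&(W[...,2]<.12)
q=W[m][:,1:];i=np.argsort(q[:,0]);q=q[i]
for e in np.arange(q[0,0],q[-1,0],.006):
    k=q[(q[:,0]>=e)&(q[:,0]<e+.006)];
    if len(k): print(f'{e:.3f} {k[:,1].min():.4f} {k[:,1].max():.4f}',end=' | ')
E
python3 tilt.py
```

```text
[0.5389 0.1231 0.0598] 0.05209736749975251 [-1.   6.5 22. ]
0.117 0.0499 0.0541 | 0.123 0.0516 0.0554 | 0.129 0.0530 0.0567 | 0.135 0.0543 0.0588 | 0.141 0.0562 0.0604 | 0.147 0.0577 0.0618 | 0.153 0.0592 0.0638 | 0.159 0.0608 0.0651 | 0.165 0.0622 0.0669 | 0.171 0.0643 0.0684 | 0.177 0.0153 0.0689 | 0.183 0.0182 0.0265 | 0.189 0.0189 0.0261 |
```

About 15° of tilt now. Continuing along the arc.

Request:
send_rows(
  motion=[
    {"dx": 0, "dy": -0.026, "dz": -0.006, "spin": 0},
    {"dx": 0, "dy": -0.026, "dz": -0.009, "spin": 0},
    {"dx": 0, "dy": -0.023, "dz": -0.012, "spin": 0},
    {"dx": 0, "dy": -0.023, "dz": -0.015, "spin": 0},
    {"dx": 0, "dy": 0, "dz": 0, "spin": 0},
  ],
)

```text
time_s: 19.62
position: [0.5388, 0.0977, 0.0487]
tcp_rot: [179.8, -0.0, 89.9]
ft_force: [2.2, -2.0, 15.6]
grip_width: 0.052
gripper_force: 63.8
```

```bash
python3 tilt.py
```

```text
[0.5388 0.0978 0.0488] 0.05194314862329285 [ 2.9 -1.3 15.5]
0.097 0.0397 0.0463 | 0.103 0.0449 0.0511 | 0.109 0.0500 0.0561 | 0.115 0.0551 0.0615 | 0.121 0.0599 0.0665 | 0.127 0.0645 0.0717 | 0.133 0.0699 0.0766 | 0.139 0.0430 0.0821 | 0.145 0.0358 0.0829 | 0.151 0.0288 0.0753 | 0.157 0.0280 0.0393 | 0.163 0.0321 0.0443 | 0.169 0.0373 0.0487 | 0.175 0.0391 0.0475 |
```

Request:
send_rows(
  motion=[
    {"dx": 0, "dy": -0.02, "dz": -0.016, "spin": 0},
    {"dx": 0, "dy": -0.02, "dz": -0.019, "spin": 0},
    {"dx": 0, "dy": -0.016, "dz": -0.021, "spin": 0},
    {"dx": 0, "dy": -0.014, "dz": -0.023, "spin": 0},
    {"dx": 0, "dy": 0, "dz": 0, "spin": 0},
  ],
)

```text
time_s: 20.3
position: [0.5386, 0.0797, 0.0286]
tcp_rot: [179.8, 0.1, 89.9]
ft_force: [2.5, -6.8, 12.2]
grip_width: 0.0522
gripper_force: 63.3
```

```bash
python3 tilt.py
```

```text
[0.5386 0.0798 0.0287] 0.05193891279923677 [ 2.3 -6.5 12.5]
0.104 0.0504 0.0808 | 0.110 0.0481 0.0801 | 0.116 0.0452 0.0766 | 0.122 0.0425 0.0485 | 0.128 0.0401 0.0462 | 0.134 0.0370 0.0431 | 0.140 0.0359 0.0573 | 0.146 0.0453 0.0617 | 0.152 0.0556 0.0618 |
```

Tilt is about 65°, and the hollow is visible to the wrist camera. I'll lower further while checking that the fingertips stay clear of the counter.

Request:
send_rows(
  motion=[
    {"dx": 0, "dy": -0.006, "dz": -0.016, "spin": 0},
    {"dx": 0, "dy": -0.004, "dz": -0.012, "spin": 0},
    {"dx": 0, "dy": 0, "dz": 0, "spin": 0},
  ],
)

```text
time_s: 20.72
position: [0.5385, 0.0773, 0.0216]
tcp_rot: [179.8, 0.1, 89.9]
ft_force: [1.4, -6.0, 12.2]
grip_width: 0.0517
gripper_force: 67.2
```

```bash
python3 tilt.py
```

```text
[0.5385 0.0773 0.0217] 0.05238858864824746 [ 1.4 -6.7 11.1]
0.098 0.0475 0.0773 | 0.104 0.0464 0.0764 | 0.110 0.0441 0.0494 | 0.116 0.0427 0.0477 | 0.122 0.0409 0.0456 | 0.128 0.0388 0.0439 | 0.134 0.0362 0.0573 | 0.140 0.0428 0.0641 | 0.146 0.0583 0.0635 |
```

Request:
send_rows(
  motion=[
    {"dx": 0, "dy": -0.003, "dz": -0.01, "spin": 0},
    {"dx": 0, "dy": -0.002, "dz": -0.008, "spin": 0},
    {"dx": 0, "dy": 0, "dz": 0, "spin": 0},
  ],
)

```text
time_s: 21.15
position: [0.5385, 0.076, 0.0174]
tcp_rot: [179.8, 0.1, 89.9]
ft_force: [-0.4, -8.4, 16.0]
grip_width: 0.0521
gripper_force: 70.3
```

```bash
python3 tilt.py
```

```text
[0.5385 0.0761 0.0174] 0.05190654209392697 [ 0.6 -8.  15.3]
0.094 0.0453 0.0748 | 0.100 0.0444 0.0737 | 0.106 0.0425 0.0478 | 0.112 0.0416 0.0469 | 0.118 0.0398 0.0451 | 0.124 0.0388 0.0435 | 0.130 0.0358 0.0564 | 0.136 0.0388 0.0644 | 0.142 0.0594 0.0643 |
```

Request:
send_rows(
  motion=[
    {"dx": 0, "dy": -0.002, "dz": -0.006, "spin": 0},
    {"dx": 0, "dy": 0, "dz": -0.005, "spin": 0},
    {"dx": 0, "dy": 0, "dz": 0, "spin": 0},
  ],
)

```text
time_s: 21.58
position: [0.539, 0.0756, 0.016]
tcp_rot: [179.7, 0.1, 89.9]
ft_force: [-5.7, -10.6, 39.5]
grip_width: 0.0519
gripper_force: 66.1
```

Tips touched the counter with about 11° left. I'll back off and release gently so it settles on its base.

Request:
send_rows(
  motion=[
    {"dx": 0, "dy": 0.002, "dz": 0.008, "spin": 0},
    {"dx": 0, "dy": 0, "dz": 0, "spin": 0},
  ],
)

```text
time_s: 21.82
position: [0.5387, 0.0762, 0.0168]
tcp_rot: [179.8, 0.1, 89.9]
ft_force: [0.9, -6.7, 15.8]
grip_width: 0.0518
gripper_force: 65.6
```

Request:
send_rows(
  motion=[
    {"dx": 0, "dy": 0, "dz": 0, "spin": 0},
    {"dx": 0, "dy": 0, "dz": 0, "spin": 0},
    {"dx": 0, "dy": 0, "dz": 0, "spin": 0},
    {"dx": 0, "dy": 0, "dz": 0, "spin": 0},
  ],
  fingers=0.3,
)

```text
time_s: 22.32
position: [0.5368, 0.0768, 0.0153]
tcp_rot: [-180.0, -0.0, 89.9]
ft_force: [0.7, -0.9, -0.3]
grip_width: 0.0597
gripper_force: 0.0
```

```bash
python3 tilt.py; echo; python3 cup.py
```

```text
[0.5369 0.0768 0.0154] 0.05975203637077302 [ 0.7 -0.6  0.5]
0.096 0.0460 0.0753 | 0.102 0.0448 0.0743 | 0.108 0.0433 0.0485 | 0.114 0.0419 0.0468 | 0.120 0.0405 0.0453 | 0.126 0.0390 0.0439 | 0.132 0.0364 0.0589 | 0.138 0.0392 0.0648 | 0.144 0.0595 0.0642 | 
[0.53688433 0.07681747 0.01536989] 0.059462041717396115 [-0.62071745  0.09776091  0.10576736]
w 60476 min [0.4939 0.067  0.028 ] max [0.5642 0.1483 0.0741]
0.0733 ((537.8283081054688, 109.92425537109375), (34.255943298339844, 58.68933868408203), 89.69630432128906)
s 309 min [0.5106 0.0955 0.0052] max [0.5639 0.1523 0.0745]
0.073 ((539.5266723632812, 114.5213623046875), (34.78718185424805, 57.73558044433594), 86.295166015625)
```

The cup is leaning on the gripper. Backing away slowly in -y will let it down gently.

Request:
send_rows(
  motion=[
    {"dx": 0, "dy": -0.015, "dz": 0, "spin": 0},
    {"dx": 0, "dy": -0.02, "dz": 0, "spin": 0},
    {"dx": 0, "dy": -0.02, "dz": 0, "spin": 0},
    {"dx": 0, "dy": -0.02, "dz": 0, "spin": 0},
    {"dx": 0, "dy": 0, "dz": 0, "spin": 0},
  ],
  fingers=0,
)

```text
time_s: 23.1
position: [0.537, 0.0576, 0.0155]
tcp_rot: [180.0, -0.0, 89.9]
ft_force: [0.4, -0.3, -0.6]
grip_width: 0.0858
gripper_force: 0.0
```

```bash
python3 tilt.py; echo; python3 cup.py
```

```text
[0.537  0.0578 0.0155] 0.08538568260965304 [ 0.1  0.8 -0.2]
0.080 0.0608 0.0651 | 0.086 0.0359 0.0650 | 0.092 0.0367 0.0636 | 0.098 0.0368 0.0411 | 0.104 0.0372 0.0412 | 0.110 0.0371 0.0418 | 0.116 0.0374 0.0418 | 0.122 0.0357 0.0647 | 0.128 0.0361 0.0651 | 0.134 0.0609 0.0651 | 
[0.53696677 0.05798441 0.01548056] 0.08520975520827015 [-0.03367574 -0.05331159 -0.55766353]
w 55788 min [0.5105 0.0557 0.0105] max [0.5666 0.136  0.0645]
0.064 ((539.7442626953125, 108.54692077636719), (54.85566711425781, 54.901580810546875), 4.773505210876465)
s 334 min [0.5112 0.0861 0.0061] max [0.5652 0.1395 0.0663]
0.0649 ((539.1129760742188, 112.20943450927734), (52.73891830444336, 54.57862091064453), 4.755232810974121)
```

The cup stands level, hollow up: rim at 64 mm, hollow bottom at 40 mm, centre (0.540, 0.1085). Next I'll touch the bottom with closed fingertips.

Request:
send_rows(
  motion=[
    {"dx": 0, "dy": 0, "dz": 0.08, "spin": 0},
    {"dx": 0, "dy": 0, "dz": 0.16, "spin": 0},
    {"dx": 0, "dy": 0, "dz": 0.16, "spin": 0},
    {"dx": 0, "dy": 0.05, "dz": 0.08, "spin": 0.02},
    {"dx": 0.005, "dy": 0.08, "dz": 0, "spin": 0.02},
    {"dx": 0.006, "dy": 0.073, "dz": 0, "spin": 0},
    {"dx": 0, "dy": 0, "dz": 0, "spin": 0},
  ],
  fingers=1,
)

```text
time_s: 24.12
position: [0.5392, 0.1103, 0.1344]
tcp_rot: [-179.9, -0.0, 94.8]
ft_force: [-0.0, 0.2, 0.1]
grip_width: -0.0001
gripper_force: 0.0
```

```bash
python3 cup.py; python3 - <<'E'
from h import *
w=snap('wrist');W=cloud(w);s=bot.state();p=s['position'];Z=W[...,2]
# hollow interior points -> centre
m=(abs(W[...,0]-.54)<.035)&(abs(W[...,1]-.1085)<.035)&(Z>.034)&(Z<.046)
q=W[m][:,:2];print(m.sum(),q.min(0),q.max(0),np.median(Z[m]),cv2.minEnclosingCircle(q.astype(np.float32)*1000))
cv2.imwrite('pics/g.png',w['color'][:,:,::-1])
E
```

```text
[0.53925134 0.10958865 0.1344805 ] -7.242360323279636e-06 [ 0.49127706  0.03358762 -0.19055848]
w 7153 min [0.5113 0.0798 0.008 ] max [0.5665 0.1378 0.0644]
0.0639 ((539.8915405273438, 109.154296875), (53.865814208984375, 54.34259796142578), 5.021102428436279)
s 277 min [0.5118 0.0858 0.0051] max [0.5659 0.1387 0.0661]
0.0646 ((540.3099365234375, 112.35768127441406), (53.7207145690918, 52.477561950683594), 5.316211700439453)
2893 [0.5106361  0.08804388] [0.5642395  0.13816505] 0.03926070251495463 ((538.8507080078125, 119.48213195800781), 31.485963821411133)
```

View pics/g.png

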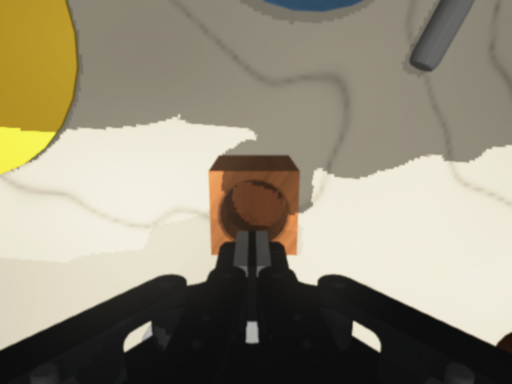

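The wrist view shows the cup upright with its round hollow at (255,205) and the closed fingertips above it.

Request:
send_rows(
  motion=[
    {"dx": 0.002, "dy": -0.001, "dz": -0.05, "spin": 0},
    {"dx": 0, "dy": 0, "dz": -0.08, "spin": 0},
    {"dx": 0, "dy": 0, "dz": -0.08, "spin": 0},
    {"dx": 0, "dy": 0, "dz": -0.05, "spin": 0},
    {"dx": 0, "dy": 0, "dz": -0.028, "spin": 0},
    {"dx": 0, "dy": 0, "dz": 0, "spin": 0},
  ],
)

```text
time_s: 25.02
position: [0.5401, 0.1084, 0.0632]
tcp_rot: [-180.0, -0.0, 94.7]
ft_force: [0.4, 0.2, 0.9]
grip_width: 0.0001
gripper_force: 0.0
```

Request:
send_rows(
  motion=[
    {"dx": 0, "dy": 0, "dz": -0.006, "spin": 0},
    {"dx": 0, "dy": 0, "dz": -0.004, "spin": 0},
    {"dx": 0, "dy": 0, "dz": 0, "spin": 0},
  ],
)

```text
time_s: 25.4
position: [0.5403, 0.1085, 0.0612]
tcp_rot: [180.0, 0.0, 94.7]
ft_force: [-0.4, 0.0, 0.3]
grip_width: -0.0002
gripper_force: 0.0
```

Request:
send_rows(
  motion=[
    {"dx": 0, "dy": 0, "dz": -0.004, "spin": 0},
    {"dx": 0, "dy": 0, "dz": -0.004, "spin": 0},
    {"dx": 0, "dy": 0, "dz": 0, "spin": 0},
  ],
)

```text
time_s: 25.78
position: [0.5402, 0.1085, 0.0589]
tcp_rot: [-180.0, -0.0, 94.7]
ft_force: [-0.2, 0.1, 0.7]
grip_width: 0.0
gripper_force: 0.0
```

Request:
send_rows(
  motion=[
    {"dx": 0, "dy": 0, "dz": -0.003, "spin": 0},
    {"dx": 0, "dy": 0, "dz": 0, "spin": 0},
  ],
)

```text
time_s: 26.02
position: [0.5403, 0.1085, 0.0587]
tcp_rot: [180.0, 0.0, 94.7]
ft_force: [-1.9, -0.4, 9.7]
grip_width: 0.0003
gripper_force: 4.6
```

Contact at a tip height of 39.7 mm with 9.7 N, which is the hollow's bottom and not a plain end at 64 mm. Now I'll grip the outside.

Request:
send_rows(
  motion=[
    {"dx": 0, "dy": 0, "dz": 0.04, "spin": 0},
    {"dx": 0, "dy": 0, "dz": 0.08, "spin": 0},
    {"dx": 0, "dy": 0, "dz": 0.08, "spin": 0},
    {"dx": 0, "dy": 0, "dz": 0.03, "spin": 0},
  ],
)

```text
time_s: 26.52
position: [0.5408, 0.1086, 0.1171]
tcp_rot: [179.9, 0.0, 94.7]
ft_force: [0.5, -1.3, 0.8]
grip_width: -0.0002
gripper_force: 0.0
```

Request:
send_rows(
  motion=[
    {"dx": 0, "dy": 0, "dz": 0, "spin": 0},
    {"dx": 0, "dy": 0, "dz": 0, "spin": 0},
    {"dx": 0, "dy": 0, "dz": 0, "spin": 0},
    {"dx": 0, "dy": 0, "dz": 0, "spin": 0},
    {"dx": 0, "dy": 0, "dz": 0, "spin": 0},
    {"dx": 0, "dy": 0, "dz": -0.06, "spin": 0},
    {"dx": 0, "dy": 0, "dz": -0.1, "spin": 0},
    {"dx": 0, "dy": 0, "dz": -0.1, "spin": 0},
    {"dx": 0, "dy": 0, "dz": -0.05, "spin": 0},
    {"dx": 0, "dy": 0, "dz": -0.01, "spin": 0},
    {"dx": 0, "dy": 0, "dz": 0, "spin": 0},
  ],
  fingers=0,
)

```text
time_s: 27.9
position: [0.5406, 0.1086, 0.0363]
tcp_rot: [180.0, 0.0, 94.7]
ft_force: [-1.0, 0.1, 0.7]
grip_width: 0.0857
gripper_force: 0.0
```

Request:
send_rows(
  motion=[
    {"dx": 0, "dy": 0, "dz": 0, "spin": 0},
    {"dx": 0, "dy": 0, "dz": 0, "spin": 0},
    {"dx": 0, "dy": 0, "dz": 0, "spin": 0},
    {"dx": 0, "dy": 0, "dz": 0, "spin": 0},
    {"dx": 0, "dy": 0, "dz": 0, "spin": 0},
  ],
  fingers=1,
)

```text
time_s: 28.52
position: [0.5406, 0.1086, 0.0364]
tcp_rot: [179.9, 0.0, 94.7]
ft_force: [-1.3, 0.0, 6.7]
grip_width: 0.0537
gripper_force: 63.4
```

Request:
send_rows(
  motion=[
    {"dx": 0, "dy": 0, "dz": 0.04, "spin": 0},
    {"dx": 0, "dy": 0, "dz": 0.12, "spin": 0},
    {"dx": 0, "dy": 0, "dz": 0.12, "spin": 0},
    {"dx": 0.005, "dy": 0.06, "dz": 0.06, "spin": 0},
    {"dx": 0.015, "dy": 0.13, "dz": 0, "spin": 0},
    {"dx": 0.018, "dy": 0.16, "dz": 0, "spin": 0},
    {"dx": 0.018, "dy": 0.16, "dz": 0, "spin": 0},
    {"dx": 0.015, "dy": 0.15, "dz": 0, "spin": 0},
    {"dx": 0.01, "dy": 0.12, "dz": 0, "spin": 0},
    {"dx": 0.005, "dy": 0.06, "dz": 0, "spin": 0},
    {"dx": 0, "dy": 0, "dz": 0, "spin": 0},
  ],
)

```text
time_s: 29.9
position: [0.5616, 0.3188, 0.1208]
tcp_rot: [-180.0, 0.0, 94.8]
ft_force: [-0.0, -0.5, -1.8]
grip_width: 0.0534
gripper_force: 63.3
```

```bash
python3 - <<'E'
from h import *
w=snap('wrist');b=snap('side');t=snap('top');s=bot.state();print(s['position'],s['grip_width'],s['tcp_rot'])
o=dict(np.load('t.npz'))
for n,S in(('w',w),('b',b),('t0',o),('b0',dict(np.load('s.npz')))):
    h=cv2.cvtColor(S['color'],cv2.COLOR_RGB2HSV);W=cloud(S)
    m=(h[...,0]>95)&(h[...,0]<125)&(h[...,1]>80)&(np.hypot(W[...,0]-.562,W[...,1]-.319)<.12)&(W[...,2]<.04)
    q=W[m];r=q[:,:2].astype(np.float32)*1000
    A=np.c_[2*r,np.ones(len(r))];hull=cv2.convexHull(r)[:,0];print(n,len(q),q.min(0).round(4),q.max(0).round(4),cv2.minEnclosingCircle(hull))
h=cv2.cvtColor(w['color'],cv2.COLOR_RGB2HSV);W=cloud(w);m=(h[...,0]>3)&(h[...,0]<18)&(h[...,1]>100)&(W[...,2]>.09)&(abs(W[...,1]-.319)<.06)
q=W[m];zt=np.percentile(q[:,2],95);k=q[abs(q[:,2]-zt)<.005];print(zt,cv2.minAreaRect(k[:,:2].astype(np.float32)*1000))
X=np.c_[k[:,:2],np.ones(len(k))];print('slope',np.linalg.lstsq(X,k[:,2],rcond=None)[0])
u,v=map(int,proj(b,np.array([.562,.319,.08])))
cv2.imwrite('pics/i.png',np.hstack([cv2.resize(b['color'][max(v-110,0):v+70,max(0,u-100):u+200],(500,300)),cv2.resize(w['color'],(300,300))])[:,:,::-1])
E
```

```text
[0.56169426 0.3174732  0.12085942] 0.05337080680993599 [-1.79986964e+02  1.62491516e-02  9.46797391e+01]
w 24799 [0.4778 0.2734 0.0017] [0.6457 0.4028 0.0171] ((561.7163696289062, 318.6402282714844), 84.29783630371094)
b 1564 [ 0.4811  0.2393 -0.0014] [0.6456 0.4022 0.0201] ((562.9258422851562, 321.7052001953125), 82.88423156738281)
t0 1209 [ 0.4834  0.2396 -0.0065] [0.6406 0.397  0.027 ] ((563.7037353515625, 317.8011474609375), 82.36820983886719)
b0 2002 [0.4789 0.2398 0.0005] [0.6462 0.4051 0.0209] ((562.6588745117188, 323.2452392578125), 83.9755859375)
0.14819981426123696 ((560.429931640625, 325.595703125), (56.663291931152344, 42.98833465576172), 6.05204439163208)
slope [-0.00107525  0.00689888  0.14547619]
```

View pics/i.png

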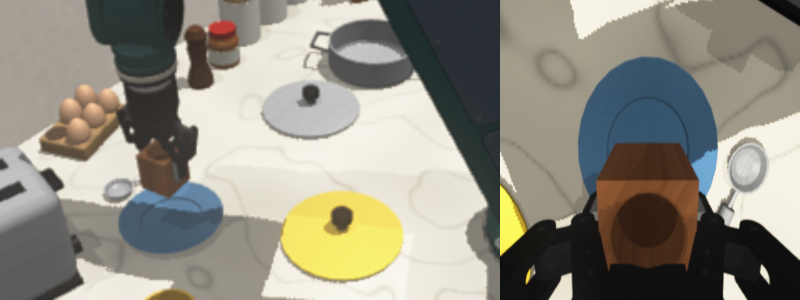

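The side view shows the cup held above the plate at (165,165), the lid knob up beside the pan, and everything else in place. The wrist view shows the hollow facing up, centred over the plate. I'll let it settle and hand in.

Request:
send_rows(
  motion=[
    {"dx": 0, "dy": 0, "dz": 0, "spin": 0},
    {"dx": 0, "dy": 0, "dz": 0, "spin": 0},
    {"dx": 0, "dy": 0, "dz": 0, "spin": 0},
    {"dx": 0, "dy": 0, "dz": 0, "spin": 0},
  ],
)

```text
time_s: 30.55
position: [0.5617, 0.3184, 0.1207]
tcp_rot: [-180.0, 0.0, 94.7]
ft_force: [0.1, 0.4, -1.2]
grip_width: 0.0535
gripper_force: 63.3
```

```bash
python3 -c "
from workcell import bot
print(bot.finish_job())"
```

```text
the job is handed in; nothing more can be done
None
```

The job is handed in at 30.6 s, with no verdict returned: the lid is on the counter knob up, a fingertip touched the bottom of the hollow, and the egg cup is held level, hollow up, above the middle of the plate; to turn it I pivoted it in the grip against the counter, and it settled the last 11–14° leaning on the gripper as I backed away.

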